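Complete the dryer repair kit

ROBOT

A 6-joint arm with a two-finger parallel gripper is mounted at the origin on the work surface. World frame = base frame: x ahead of the robot, y to its left, z up, the work surface at z = 0. Lengths are in m, angles in rad, forces in N, time in s.
With the tool pointing down it reaches from about 0.35 to 0.775 m from the base axis. Payload 7.3 kg.
Tool frame: the origin (TCP) lies at the very end of the fingers, on their centre line; the grasp point (between the pads) lies 19 mm behind it; z points along the fingers, y is the line along which they close (so a half turn about z gives the same grasp; the last joint's range is limited). The gripper opens to 92 mm and grips with 3 to 60 N. Pads are 19 mm wide; open, the fingers measure 130 mm over their backs; the gripper's body (75 mm by 190 mm) begins 47 mm behind the grasp point.
Start: joints at [-1.263, 0.342, 1.524, -0, 1.275, -0.146], TCP at [0.23, -0.472, 0.227] pointing down, gripper open.
Joint ranges: [-2.53, 2.53], [-0.77, 2.02], [0.04, 2.7], [-1, 4.14], [0.28, 2.66], [-3.11, 3.11]. Speed limits (rad/s): [2.57, 2.57, 3.14, 3.14, 3.14, 3.14].

INTERFACE

Orientations are given as [roll, pitch, yaw] about the fixed x, y, z axes, in that order (R = Rz(yaw) Ry(pitch) Rx(roll)).
In Python, from cell import observe, read_camera, get_calibration, hand_in, search_frame gives the robot as it stands.
- The arm moves only by the tool step_arm, never from a script. Its argument "commands" is a list of rows, each an object with "translation": the shift along the tool's x, y, z in mm, a list of three; "roll": the turn about the tool's z in rad. In form: [{"translation": [x, y, z], "roll": roll}, ...]. A call has 1 to 20 rows; each row shifts and turns the commanded pose from where the row before left it, along the tool's axes as they then stand; what a row does not reach is not made up. A row lasts 1/12 s, in which the tool goes at most 41.7 mm and 7.16 degrees, less where a joint would pass 70% of its speed; a pose out of reach is approached as far as the arm can. A call is refused whole if a number of a shift passes 41.7 or a number of a turn 0.125, either way. A call with a gripper value outside its range is refused whole. "fingers" is the opening, from 0 (shut) to 1 (fully open), set as the call begins (left out, the last holds). The fingers move at their own pace and stop on an object; "grip_force" is the grip in N (left out, the last holds). Time passes only in rows, so rows that do not move let the fingers close. It gives the time, the measured TCP pose, the force, the opening and the grip force at its end, in the units of the state.
- observe(): the state, without advancing time (a new reading comes with each control period).
- read_camera(name): name is "side" or "top"; returns the picture (420x560x3 uint8, red, green, blue); there is no depth.
- get_calibration(name): a dict with "camera_matrix" (3x3 intrinsics, pixels), "dist_coeffs" ([k1, k2, p1, p2, k3] as OpenCV has them; the pictures are not rectified), "world_from_camera" (4x4, takes a point from camera to world coordinates). Camera axes: x right, y up, looking along -z (the intrinsics and any distortion apply to the point x, -y, -z); pixel columns grow to the right and rows downward; lengths in m; the calibration is good to about 2 mm. A picture is of the moment at which its call begins. get_calibration takes no time and is no camera call.
- hand_in(): hands the job in; it is judged then, once.
Trained networks look in the newest picture that a camera, given by its name, has taken for a name from the list of things; names that differ only in an ending like _2 or _b are one class to them, and where a whole thing is asked for, a point or a joint stands for the part that bears it (a point fixed in the world has none). Each returns a list of dicts, best first, with "confidence" (0 to 1); they miss things now and then, are a little off and sometimes report something else, mostly with a low value. They report only what shows in the picture. A call takes as long as a camera call. They do not tell look-alikes from the thing itself.
- search_frame(camera, name): "at" ([x, y, z] in m, in world coordinates, good to about 4 mm: the middle of the surface that is visible of it).
The state is a dict: "time": time; "qpos": joint angles; "qvel": joint speeds; "joint_efforts": joint torques, N m; "tool_pos": TCP position; "tool_rot": TCP orientation; "contact_force": force on the tool from outside, world axes, zero at the start; "torque": the same for the moment, N m; "opening": finger opening in m; "grip_force": force on a finger pad.
Only numpy, scipy, OpenCV 4.12 (cv2) and the standard library are available. Lean on these libraries where they do the work, as an engineer would, in place of code of your own. Each camera call takes 0.05 s, during which the arm holds its last target. There are 200 camera calls.

TASK

Complete the dryer repair kit: move the black drum roller, the white door handle, the yellow bracket and the motor shaft with the blue hub from the grey parts mat to the kit tray, setting each one, base down as it lies now, on the black pad that shows its outline, centred in the outline and lined up with it. The tray already holds its green cover, so leave that one and the spare green cover on the mat where they are. Let go of everything at the end.

Things in the scene. Friction and masses are not known exactly. Their poses are not given: they have to be found in the camera images.
- roller_mid (a point): Dryer drum roller to be kitted: black rubber wheel 52 mm in diameter and 30 mm high, standing on its flat side, with an orange hub 30 mm in diameter that rises to 34 mm. Point: on its axis half-way up, 17 mm above its underside; z up. It can be gripped from above across the tyre.
- handle_mid (a point): White plastic door pull handle to be kitted: 90 mm long (x) x 20 mm wide (y) x 32 mm high, a bridge standing on two feet at its ends; the bar between them fills heights 18 to 32 mm. Point: centre, 16 mm above its underside; x along the bar, z up. Gripped from above across its 20 mm width.
- bracket_mid (a point): Yellow steel motor bracket to be kitted: an upside-down channel 50 mm long (x) x 36 mm wide (y) x 32 mm high with flat side walls, with a flat ear 5 mm thick at each end, 80 mm long (x) over the ears. Point: centre, 16 mm above its underside; x along its length, z up. Gripped from above across its 36 mm width at the middle.
- shaft_mid (a point): Motor shaft to be kitted: steel rod 16 mm in diameter and 92 mm long, lying level along x through a blue cubic hub of 30 mm on which it rests. Point: centre of hub and rod, 15 mm above the underside; x along the rod, z up. Gripped from above across the hub's 30 mm (y).
- spare_cover_mid (a point): Spare green plastic cover, a square cap 52 x 52 x 26 mm lying on the grey parts mat: a duplicate, to be left alone. Point: its centre, 13 mm above its underside.
- kit_cover_mid (a point): Green plastic cover, the same cap 52 x 52 x 26 mm, already in the kit, loose on the green-outlined pad: to be left alone. Point: its centre, 13 mm above its underside.
- pad_roller_top (a point): The roller's pad. Fixed black pad 106 x 98 x 4 mm lying in the kit tray, marked with two concentric orange circles 62 and 24 mm in diameter. Point: centre of the pad's top face and of the outline; z up. The aluminium tray is 250 x 350 mm with a rim 14 mm high; a jar 36 mm high stands in it too.
- pad_handle_top (a point): The handle's pad. Fixed black pad 106 x 98 x 4 mm lying in the kit tray, marked with a plain white rectangle 101 x 31 mm. Point: centre of the pad's top face and of the outline; x along the outline's length, z up. Pads lie 110 mm (x) by 105 mm (y) apart, centre to centre, in rows square to the tray and to their own axes.
- pad_bracket_top (a point): The bracket's pad. Fixed black pad 106 x 98 x 4 mm lying in the kit tray, marked with a yellow rectangle 90 x 46 mm crossed by two lines that mark off its ears. Point: centre of the pad's top face and of the outline; x along the outline's length, z up.
- pad_shaft_top (a point): The shaft's pad. Fixed black pad 106 x 98 x 4 mm lying in the kit tray, marked with a blue outline of a bar 102 x 26 mm widened to 40 mm over its middle 40 mm. Point: centre of the pad's top face and of the outline; x along the outline's length, z up. The grey parts mat (250 x 350 x 3 mm) lies beside the tray, on either side.
Not all that is in view belongs to the job. There is more than one size of the part that bears shaft_mid; the job needs the smallest.

How it is judged:
By the outcome, as a careful person would: the job done as asked, in the order asked, and still so for the second after the job is handed in, with the robot touching nothing.
It also fails if it takes over 99 s, if anything falls off the work surface, if the arm or the gripper's body presses on something with over 40 N, if the wrist force passes 120 N, or if a joint passes its speed limit or range.

## Working session

There is one attempt and no reset: what is moved stays moved. The work goes in short steps, Python scripts to look and compute and a tool call to move; the robot and the scene stay as the last step left them, time stands still between calls to the robot, and variables do not carry over. Pictures are saved under pics/ and viewed, at most 14 in all, crops included, and the job is handed in when it is done.

Besides the shell and the picture viewer there is one more tool, called after "Emit:" as name([rows], argument=value, ...), one row to a line, values as JSON. step_arm: Moves the arm, as the interface text tells. Its arguments: {"type":"object","properties":{"commands":{"type":"array"},"fingers":{"type":"number"},"grip_force":{"type":"number"}},"required":["commands"]}

```bash
mkdir -p pics; ls; python3 - <<'E'
from cell import *
import cv2,numpy as np
s=observe();print(s['time'],s['tool_pos'],s['tool_rot'],s['opening'])
for n in('top','side'):
    cv2.imwrite(f'pics/{n}0.png',read_camera(n)[:,:,::-1]);c=get_calibration(n)
    print(n,np.round(c['camera_matrix'],1).tolist(),c['dist_coeffs'],np.round(c['world_from_camera'],3).tolist())
    for k in 'roller_mid handle_mid bracket_mid shaft_mid spare_cover_mid kit_cover_mid pad_roller_top pad_handle_top pad_bracket_top pad_shaft_top'.split():
        print(k,[(np.round(d['at'],3).tolist(),round(d['confidence'],2)) for d in search_frame(n,k)])
E
```

```text
pics
0.0 [ 0.23004969 -0.47144898  0.22601861] [-3.14002333e+00 -2.49798346e-04  4.53812998e-01] 0.09190398571572886
top [[481.8, 0.0, 274.5], [0.0, 481.8, 213.0], [0.0, 0.0, 1.0]] [-0.02679194  0.          0.          0.          0.        ] [[-0.008, 0.989, -0.15, 0.23], [-1.0, -0.012, -0.024, 0.045], [-0.026, 0.15, 0.988, 1.439], [0.0, 0.0, 0.0, 1.0]]
roller_mid [([0.465, 0.231, 0.031], 0.78), ([0.59, -0.321, 0.005], 0.26)]
handle_mid [([0.574, 0.227, 0.034], 0.46)]
bracket_mid [([0.464, 0.331, 0.034], 0.63)]
shaft_mid [([0.314, 0.468, 0.035], 0.86), ([0.587, 0.327, 0.025], 0.57), ([0.281, 0.267, 0.032], 0.55)]
spare_cover_mid [([0.576, 0.123, 0.023], 0.59)]
kit_cover_mid [([0.475, -0.224, 0.029], 0.75)]
pad_roller_top [([0.592, -0.317, 0.004], 0.93), ([0.589, 0.33, 0.025], 0.45)]
pad_handle_top [([0.485, -0.324, 0.006], 0.79)]
pad_bracket_top [([0.575, -0.102, 0.013], 0.7)]
pad_shaft_top [([0.584, -0.212, 0.005], 0.67)]
side [[437.3, 0.0, 277.4], [0.0, 437.3, 217.5], [0.0, 0.0, 1.0]] [-0.13354369  0.          0.          0.          0.        ] [[-0.904, 0.282, -0.322, 0.099], [-0.428, -0.612, 0.665, 0.806], [-0.01, 0.739, 0.674, 0.788], [0.0, 0.0, 0.0, 1.0]]
roller_mid [([0.464, 0.243, 0.033], 0.62)]
handle_mid [([0.576, 0.239, 0.031], 0.79)]
bracket_mid [([0.462, 0.341, 0.036], 0.71)]
shaft_mid [([0.586, 0.33, 0.025], 0.97), ([0.312, 0.481, 0.032], 0.84), ([0.279, 0.276, 0.028], 0.79)]
spare_cover_mid [([0.57, 0.134, 0.025], 0.59)]
kit_cover_mid [([0.471, -0.205, 0.034], 0.74)]
pad_roller_top [([0.591, -0.31, 0.007], 0.57)]
pad_handle_top [([0.487, -0.323, 0.012], 0.69)]
pad_bracket_top [([0.574, -0.094, 0.012], 0.73)]
pad_shaft_top [([0.579, -0.21, 0.006], 0.65)]
```

View pics/top0.png

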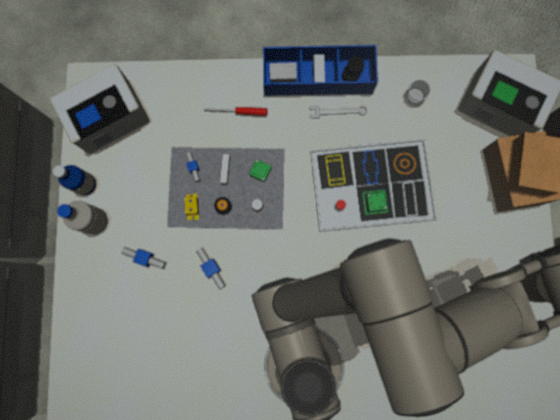

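View pics/side0.png

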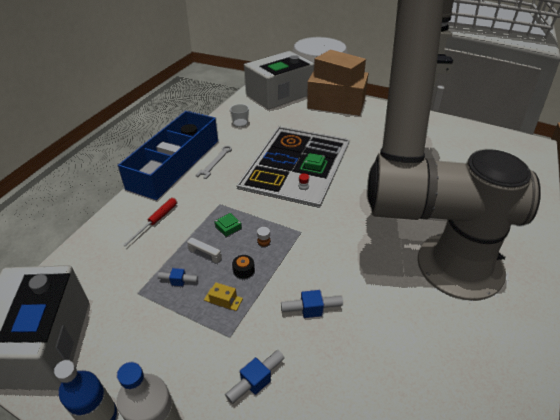

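```bash
python3 - <<'E'
import cv2,numpy as np
t=cv2.imread('pics/top0.png');s=cv2.imread('pics/side0.png')
R=lambda i,x,y,w,h,k:cv2.resize(i[y:y+h,x:x+w],None,fx=k,fy=k,interpolation=cv2.INTER_CUBIC)
cv2.imwrite('pics/tm.png',R(t,165,143,125,90,6))
cv2.imwrite('pics/tt.png',R(t,308,136,130,98,6))
E
```

```text
(no output)
```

View pics/tm.png

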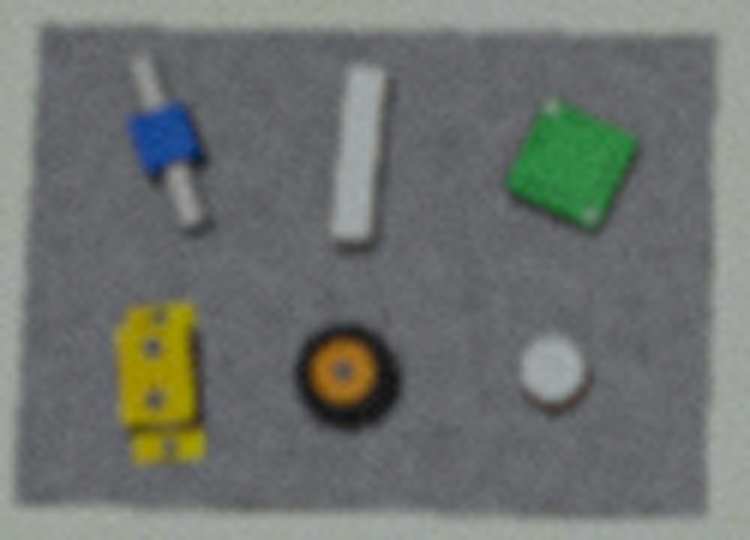

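View pics/tt.png

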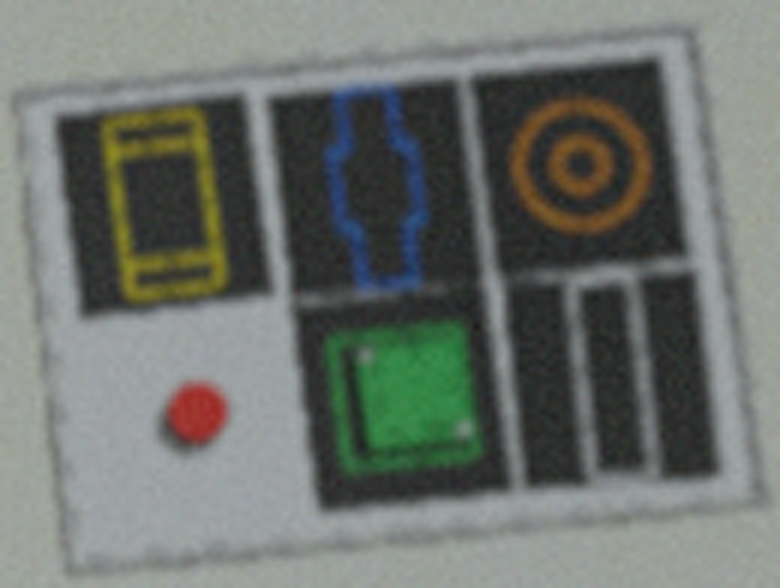

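```bash
cat > h.py <<'E'
from cell import *
import cv2,numpy as np
from scipy.optimize import minimize
def proj(n,P):
    c=get_calibration(n);T=np.linalg.inv(c['world_from_camera']);F=np.diag([1.,-1,-1])
    R=F@T[:3,:3];t=F@T[:3,3]
    return cv2.projectPoints(np.float64(P).reshape(-1,1,3),cv2.Rodrigues(R)[0],t,c['camera_matrix'],np.float64(c['dist_coeffs']))[0][:,0]
def box(l,w,h,z0=0): return np.array([[x,y,z] for x in(-l/2,l/2) for y in(-w/2,w/2) for z in(z0,z0+h)])
def cyl(r,h,z0=0): return np.array([[r*np.cos(a),r*np.sin(a),z] for a in np.linspace(0,6.2,24) for z in(z0,z0+h)])
S=6
def sil(n,parts,p,z,roi):
    x0,y0,w,h=roi;m=np.zeros((h*S,w*S),np.uint8);c,s=np.cos(p[2]),np.sin(p[2]);R=np.array([[c,-s,0],[s,c,0],[0,0,1]])
    for P in parts:
        q=proj(n,P@R.T+[p[0],p[1],z]);q=((q-[x0,y0]+.5)*S-.5)
        cv2.fillConvexPoly(m,cv2.convexHull(np.round(q*16).astype(np.int32)),255,shift=4)
    return m>0
def roi_of(n,p,z,r=.075):
    q=proj(n,[[p[0]+a*r,p[1]+b*r,z+c] for a in(-1,1) for b in(-1,1) for c in (0,.04)])
    a=np.floor(q.min(0)).astype(int);b=np.ceil(q.max(0)).astype(int);return (*a,*(b-a))
MASK={'roller':lambda b,hs:(b.max(2)<60)|((hs[...,0]>5)&(hs[...,0]<20)&(hs[...,1]>120)),
 'handle':lambda b,hs:(b.min(2)>142),
 'bracket':lambda b,hs:(hs[...,0]>18)&(hs[...,0]<36)&(hs[...,1]>120),
 'shaft':lambda b,hs:(hs[...,0]>100)&(hs[...,0]<130)&(hs[...,1]>120)|(b.min(2)>128)}
PARTS={'roller':[cyl(.026,.03),cyl(.015,.034)],'handle':[box(.09,.02,.032)],'bracket':[box(.05,.036,.032),box(.08,.036,.005)],
 'shaft':[box(.03,.03,.03),np.array([[x,.008*np.cos(a),.015+.008*np.sin(a)] for x in(-.046,.046) for a in np.linspace(0,6,12)])]}
def fit(n,img,k,p0,z,dbg=None):
    roi=roi_of(n,p0,z);x,y,w,h=roi
    b=cv2.resize(img[y:y+h,x:x+w],None,fx=S,fy=S,interpolation=cv2.INTER_CUBIC);b=cv2.GaussianBlur(b,(7,7),0)
    m=MASK[k](b.astype(int),cv2.cvtColor(b,cv2.COLOR_BGR2HSV).astype(int)).astype(np.uint8)
    m=cv2.morphologyEx(m,cv2.MORPH_CLOSE,np.ones((9,9)))
    nl,l,st,ct=cv2.connectedComponentsWithStats(m);q=(proj(n,[[p0[0],p0[1],z+.016]])[0]-[x,y])*S
    j=1+np.argmin([np.hypot(*(c-q))-a**.5 for c,a in zip(ct[1:],st[1:,4])]);m=l==j
    f=lambda p:-(sil(n,PARTS[k],p,z,roi)&m).sum()/(sil(n,PARTS[k],p,z,roi)|m).sum()
    best=None
    for dy in (-.25,0,.25) if k!='roller' else (0,):
        r=minimize(f,[p0[0],p0[1],p0[2]+dy],method='Nelder-Mead',options=dict(initial_simplex=np.array([p0[0],p0[1],p0[2]+dy])+np.array([[0,0,0],[.006,0,.1],[0,.006,-.1],[-.004,-.004,.15]]),xatol=1e-4,fatol=1e-4))
        if best is None or r.fun<best.fun:best=r
    if dbg: 
        s=sil(n,PARTS[k],best.x,z,roi).astype(np.uint8);c=cv2.findContours(s,0,2)[0];cv2.drawContours(b,c,-1,(0,0,255),1);c=cv2.findContours(m.astype(np.uint8),0,2)[0];cv2.drawContours(b,c,-1,(255,0,255),1);return best.x,-best.fun,b
    return best.x,-best.fun
def ray(n,uv):
    c=get_calibration(n);T=np.array(c['world_from_camera']);u=cv2.undistortPoints(np.float64(uv).reshape(-1,1,2),c['camera_matrix'],np.float64(c['dist_coeffs']))[0,0]
    return T[:3,3],T[:3,:3]@[u[0],-u[1],-1]
def atz(n,uv,z):
    o,d=ray(n,uv);return o+d*(z-o[2])/d[2]
E
cat > m.py <<'E'
from h import *
I={n:cv2.imread(f'pics/{n}0.png') for n in('top','side')};tiles=[]
for k,p0 in dict(roller=(.465,.237,0),handle=(.574,.233,-.05),bracket=(.463,.337,.05),shaft=(.587,.328,.3)).items():
    for n in I:
        p,s,b=fit(n,I[n],k,p0,.003,1);print(k,n,p.round(4),round(s,3));tiles.append(cv2.resize(b,(195,195)))
cv2.imwrite('pics/fit.png',np.vstack([np.hstack(tiles[i:i+4]) for i in(0,4)]))
# pads: outer-contour centroids of the coloured outlines
for k,(a,b),p in (('bracket',(18,36),(.575,-.098)),('shaft',(100,130),(.582,-.211)),('roller',(5,17),(.591,-.316))):
    uvs=[]
    for n in I:
        x,y,w,h=roi_of(n,p,-.02,.06);im=cv2.resize(I[n][y:y+h,x:x+w],None,fx=S,fy=S,interpolation=cv2.INTER_CUBIC);hs=cv2.cvtColor(cv2.GaussianBlur(im,(9,9),0),cv2.COLOR_BGR2HSV)
        m=cv2.inRange(hs,(a,90,40),(b,255,255));c=np.vstack([c for c in cv2.findContours(m,0,2)[0] if cv2.contourArea(c)>100]);M=cv2.moments(cv2.convexHull(c));uv=(np.array([M['m10'],M['m01']])/M['m00']+.5)/S-.5+[x,y]
        uvs.append(uv);print(k,n,uv.round(1),atz(n,uv,.007).round(4))
    (o,d),(e,f)=ray('top',uvs[0]),ray('side',uvs[1]);s=np.linalg.lstsq(np.c_[d,-f],e-o,rcond=None)[0];print('  tri',(o+d*s[0]).round(4),(e+f*s[1]).round(4))
E
python3 m.py
```

```text
roller top [0.4717 0.2357 0.0873] 0.844
roller side [0.4677 0.2336 0.1314] 0.916
handle top [0.5871 0.2308 0.0105] 0.554
handle side [ 0.5938  0.2121 -0.2765] 0.357Traceback (most recent call last):
  File "m.py", line 5, in <module>
    p,s,b=fit(n,I[n],k,p0,.003,1);print(k,n,p.round(4),round(s,3));tiles.append(cv2.resize(b,(195,195)))
          ~~~^^^^^^^^^^^^^^^^^^^^
  File "h.py", line 36, in fit
    r=minimize(f,[p0[0],p0[1],p0[2]+dy],method='Nelder-Mead',options=dict(initial_simplex=np.array([p0[0],p0[1],p0[2]+dy])+np.array([[0,0,0],[.006,0,.1],[0,.006,-.1],[-.004,-.004,.15]]),xatol=1e-4,fatol=1e-4))
    res = _minimize_neldermead(fun, x0, args, callback, bounds=bounds,
                               **options)
    fxr = func(xr)
    fx = function(np.copy(x), *(wrapper_args + args))
  File "h.py", line 33, in <lambda>
    f=lambda p:-(sil(n,PARTS[k],p,z,roi)&m).sum()/(sil(n,PARTS[k],p,z,roi)|m).sum()
                                                   ~~~^^^^^^^^^^^^^^^^^^^^
  File "h.py", line 14, in sil
    q=proj(n,P@R.T+[p[0],p[1],z]);q=((q-[x0,y0]+.5)*S-.5)
  File "h.py", line 5, in proj
    c=get_calibration(n);T=np.linalg.inv(c['world_from_camera']);F=np.diag([1.,-1,-1])
ValueError: time passes only in moves, steps and waits
```

```bash
python3 - <<'E'
s=open('h.py').read()
s=s.replace("import cv2","import functools\nget_calibration=functools.lru_cache(get_calibration)\nimport cv2",1)
s=s.replace("(b.min(2)>142)","(b.min(2)>np.median(b.min(2))+35)").replace("(b.min(2)>128)","(b.min(2)>np.median(b.min(2))+28)")
open('h.py','w').write(s)
E
python3 m.py
```

```text
roller top [0.4717 0.2357 0.0873] 0.844
roller side [0.4677 0.2336 0.1314] 0.916
handle top [0.5877 0.2313 0.0095] 0.607
handle side [ 0.588   0.2192 -0.2865] 0.382
bracket top [0.4719 0.3303 0.1022] 0.884
bracket side [0.4691 0.3271 0.0514] 0.869
shaft top [0.5942 0.3292 0.5142] 0.414
shaft side [ 0.6732  0.3386 -1.7682] 0.168
bracket top [334.9 169.6] [ 0.5793 -0.1046  0.007 ]
bracket side [266.8 177.2] [ 0.5768 -0.1103  0.007 ]
  tri [ 0.5781 -0.1041  0.012 ] [ 0.5742 -0.1054  0.0112]
shaft top [370.4 167. ] [ 0.5862 -0.2125  0.007 ]
shaft side [280.4 157.7] [ 0.5832 -0.2186  0.007 ]
  tri [ 0.5849 -0.2115  0.0121] [ 0.5806 -0.213   0.0113]
roller top [404.3 163.1] [ 0.5969 -0.3158  0.007 ]
roller side [290.7 140.6] [ 0.5943 -0.3223  0.007 ]
  tri [ 0.5955 -0.3145  0.0122] [ 0.5914 -0.3158  0.0115]
```

View pics/fit.png

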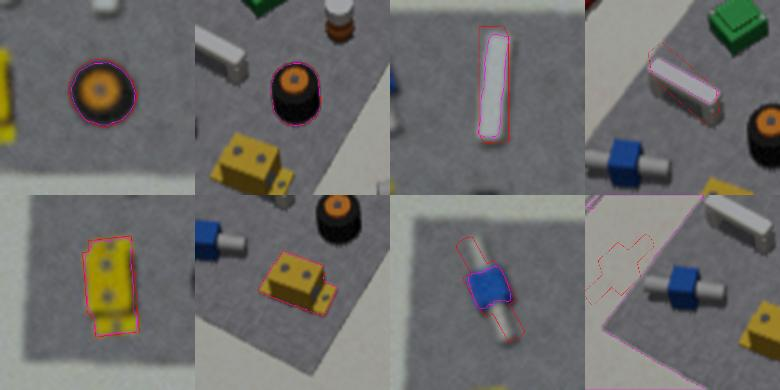

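```bash
python3 - <<'E'
s=open('h.py').read()
s=s.replace("'handle':[box(.09,.02,.032)]","'handle':[box(.09,.02,.0,.032)]")
s=s.replace("m=l==j\n","m=l==j\n    if k=='shaft':\n        d=np.zeros(m.shape,np.uint8);e=proj(n,np.array([[.054*np.cos(t)+p0[0],.054*np.sin(t)+p0[1],z+.018] for t in np.linspace(0,6.2,30)]));cv2.fillPoly(d,[np.int32((e-[x,y])*S)],1);m=cv2.morphologyEx(((l>0)&(d>0)).astype(np.uint8),cv2.MORPH_CLOSE,np.ones((15,15)))>0\n")
s=s.replace("np.median(b.min(2))+28","np.median(b.min(2))+22")
open('h.py','w').write(s)
E
python3 m.py | grep -E "^(handle|shaft)"
```

```text
handle top [ 0.585   0.2294 -0.0726] 0.761
handle side [ 0.5798  0.2274 -0.0835] 0.818
shaft top [0.5959 0.3299 0.4037] 0.649
shaft side [0.5918 0.3251 0.235 ] 0.656
shaft top [370.4 167. ] [ 0.5862 -0.2125  0.007 ]
shaft side [280.4 157.7] [ 0.5832 -0.2186  0.007 ]
```

View pics/fit.png

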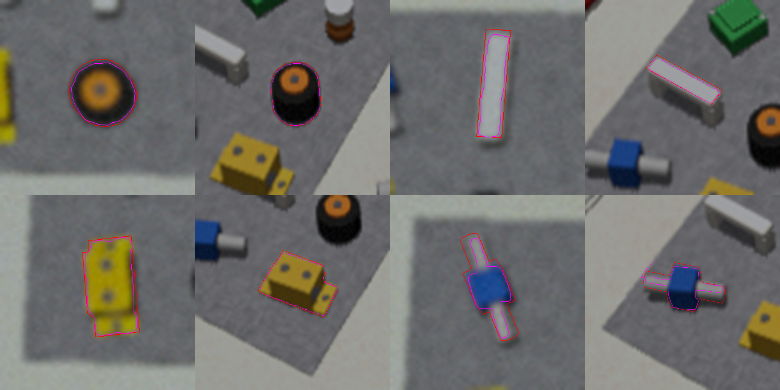

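The mat crop shows the roller at pixel (222,205), handle (225,168), bracket (191,205), shaft with the blue hub (192,166) and the spare cover (260,171). Possible mix-ups:
- **Shafts:** (192,166) on the mat is the smallest. (144,257) and (211,268) off the mat are larger.
- **White things:** the handle (225,168), the jar on the mat (257,204), and the part in the blue bin.
- **Black things:** the roller (222,205) and the part in the blue bin (355,68).

The crops confirm the four on the mat. The tray pads are the bracket (335,170), shaft (370,167), roller (404,163) and handle (408,200).

Emit:
step_arm([
  {"translation": [0,0,0],"roll": 0.1237},
  {"translation": [0,0,0],"roll": 0.1237},
  {"translation": [0,0,0],"roll": 0.1237},
  {"translation": [24.6,-30.2,0],"roll": 0},
  {"translation": [24.6,-30.2,0],"roll": 0},
  {"translation": [24.6,-30.2,0],"roll": 0},
  {"translation": [24.6,-30.2,0],"roll": 0},
  {"translation": [24.6,-30.2,0],"roll": 0},
  {"translation": [24.6,-30.2,0],"roll": 0},
  {"translation": [24.6,-30.2,0],"roll": 0},
  {"translation": [24.6,-30.2,0],"roll": 0},
  {"translation": [24.6,-30.2,0],"roll": 0},
  {"translation": [24.6,-30.2,0],"roll": 0},
], fingers=0.78, grip_force=20)

```text
time: 2.18
tool_pos: [0.4512, -0.1488, 0.227]
tool_rot: [3.141, -0.001, 0.083]
contact_force: [1.7, -0.5, 0.2]
opening: 0.0717
grip_force: 0.0
```

Emit:
step_arm([
  {"translation": [4.3,-31.8,8.8],"roll": 0},
  {"translation": [4.3,-31.8,8.8],"roll": 0},
  {"translation": [4.3,-31.8,8.8],"roll": 0},
  {"translation": [4.3,-31.8,8.8],"roll": 0},
  {"translation": [4.3,-31.8,8.8],"roll": 0},
  {"translation": [4.3,-31.8,8.8],"roll": 0},
  {"translation": [4.3,-31.8,8.8],"roll": 0},
  {"translation": [4.3,-31.8,8.8],"roll": 0},
  {"translation": [4.3,-31.8,8.8],"roll": 0},
  {"translation": [4.3,-31.8,8.8],"roll": 0},
  {"translation": [4.3,-31.8,8.8],"roll": 0},
  {"translation": [4.3,-31.8,8.8],"roll": 0},
  {"translation": [0,0,0],"roll": 0},
])

```text
time: 3.27
tool_pos: [0.4694, 0.2384, 0.1195]
tool_rot: [-3.14, 0.001, 0.086]
contact_force: [-0.5, -0.2, 0.2]
opening: 0.0716
grip_force: 0.0
```

```bash
cat > g.py <<'E'
import sys;from h import *
def show(x,y,z,yaw):
    s=observe();p=s['tool_pos'];ps=s['tool_rot'][2];d=np.array([x,y,z])-p;c,n=np.cos(yaw),np.sin(yaw)
    print('t',round(s['time'],2),'pos',np.round(p,4),'yaw',round(ps,3),'F',np.round(s['contact_force'],1),'open',round(s['opening'],4),'| roll',round(ps-yaw,3),'shift mm',np.round(1e3*np.array([d[0]*c+d[1]*n,d[0]*n-d[1]*c,-d[2]]),1))
if __name__=='__main__': show(*map(float,sys.argv[1:5]))
E
python3 - <<'E'
from g import *
show(.4697,.2347,.009,.083)
a=[cv2.resize(read_camera(n)[:,:,::-1][y:y+130,x:x+130],(390,390),interpolation=2) for n,x,y in(('top',150,135),('side',165,200))]
cv2.imwrite('pics/a1.png',np.hstack(a))
E
```

```text
t 3.27 pos [0.4694 0.2384 0.1195] yaw 0.086 F [-0.5 -0.2  0.2] open 0.0716 | roll 0.003 shift mm [ -0.    3.7 110.5]
```

View pics/a1.png

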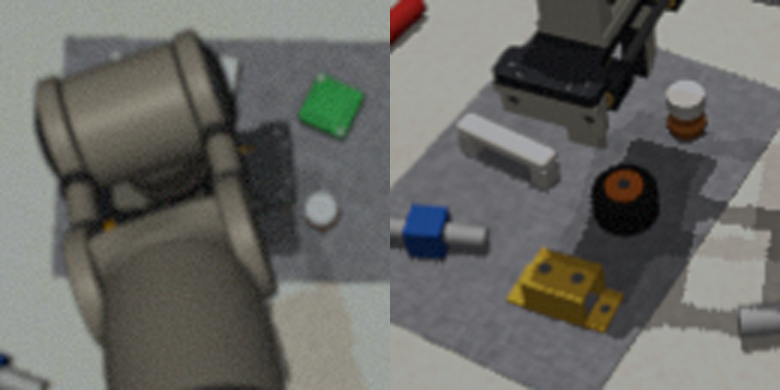

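The side crop shows the gripper above the roller (roller at pixel 626,195 in the crop) with its fingers clear, so I'm going down.

Emit:
step_arm([
  {"translation": [0,3.7,25],"roll": 0.003},
  {"translation": [0,0,25],"roll": 0},
  {"translation": [0,0,20],"roll": 0},
  {"translation": [0,0,14],"roll": 0},
  {"translation": [0,0,10],"roll": 0},
  {"translation": [0,0,8],"roll": 0},
  {"translation": [0,0,6],"roll": 0},
  {"translation": [0,0,2],"roll": 0},
  {"translation": [0,0,0],"roll": 0},
])

```text
time: 4.12
tool_pos: [0.4708, 0.2301, 0.0112]
tool_rot: [3.141, -0.0, 0.079]
contact_force: [-0.1, -0.5, -1.1]
opening: 0.0716
grip_force: 0.0
```

Emit:
step_arm([
  {"translation": [0,0,0],"roll": 0},
  {"translation": [0,0,0],"roll": 0},
  {"translation": [0,0,0],"roll": 0},
  {"translation": [0,0,0],"roll": 0},
  {"translation": [0,0,0],"roll": 0},
  {"translation": [0,0,0],"roll": 0},
], fingers=0.3, grip_force=25)

```text
time: 4.62
tool_pos: [0.4711, 0.2307, 0.0117]
tool_rot: [-3.141, -0.001, 0.08]
contact_force: [-0.8, 2.7, 5.0]
opening: 0.0512
grip_force: 25.0
```

```bash
python3 - <<'E'
from g import *
show(.4697,.2347,.009,.083)
im=read_camera('side')[:,:,::-1].copy();p,s=fit('side',im,'roller',(.4697,.2347,0),.003);print(p.round(4),s)
E
```

```text
t 4.62 pos [0.4711 0.2307 0.0117] yaw 0.08 F [-0.8  2.7  5. ] open 0.0512 | roll -0.003 shift mm [-1.  -4.1  2.7]
[ 0.447   0.2326 -0.0909] 0.22261397073120148
```

Emit:
step_arm([
  {"translation": [0,0,-5],"roll": 0},
  {"translation": [0,0,-15],"roll": 0},
  {"translation": [0,0,-25],"roll": 0},
  {"translation": [0,0,-25],"roll": 0},
  {"translation": [0,0,-15],"roll": 0},
  {"translation": [2,15,-10],"roll": 0},
  {"translation": [4,30,-5],"roll": 0},
  {"translation": [4.9,35,0],"roll": 0},
  {"translation": [4.9,35,0],"roll": 0},
  {"translation": [4.9,35,0],"roll": 0},
  {"translation": [4.9,35,0],"roll": 0},
  {"translation": [4.9,35,0],"roll": 0},
  {"translation": [4.9,35,0],"roll": 0},
  {"translation": [4.9,35,0],"roll": 0},
  {"translation": [4.9,35,0],"roll": 0},
  {"translation": [4.9,35,0],"roll": 0},
  {"translation": [4.9,35,0],"roll": 0},
  {"translation": [4.9,35,0],"roll": 0},
  {"translation": [4.9,35,0],"roll": 0},
], grip_force=35)

```text
time: 6.25
tool_pos: [0.5716, -0.2299, 0.1107]
tool_rot: [-3.141, 0.002, 0.079]
contact_force: [1.0, -0.1, -0.7]
opening: 0.0512
grip_force: 35.0
```

Emit:
step_arm([
  {"translation": [4.9,35,0],"roll": 0},
  {"translation": [4,28,0],"roll": 0},
  {"translation": [2,15,0],"roll": 0},
  {"translation": [0,0,0],"roll": 0},
  {"translation": [0,0,0],"roll": 0},
  {"translation": [0,0,0],"roll": 0},
])

```text
time: 6.75
tool_pos: [0.5887, -0.3039, 0.1106]
tool_rot: [-3.14, 0.002, 0.08]
contact_force: [0.2, 0.4, -1.9]
opening: 0.0511
grip_force: 35.0
```

```bash
python3 - <<'E'
from g import *
show(.5935,-.3163,.022,.083)
a=[cv2.resize(read_camera(n)[:,:,::-1][y:y+130,x:x+130],(390,390),interpolation=2) for n,x,y in(('top',310,110),('side',230,70))]
cv2.imwrite('pics/a2.png',np.hstack(a))
E
```

```text
t 6.75 pos [ 0.5887 -0.3039  0.1106] yaw 0.08 F [ 0.2  0.4 -1.9] open 0.0511 | roll -0.003 shift mm [ 3.8 12.7 88.6]
```

View pics/a2.png

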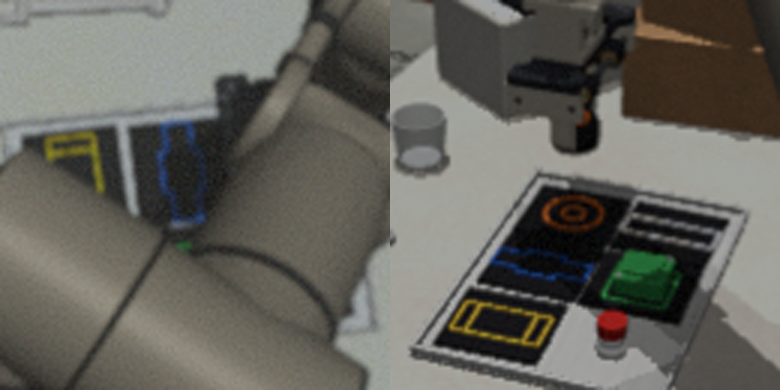

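The side crop shows the roller held upright above its pad (575,130), with the orange circles below it. I'm lowering it.

Emit:
step_arm([
  {"translation": [2.4,6.3,15],"roll": 0},
  {"translation": [2.4,6.3,20],"roll": 0},
  {"translation": [0,0,20],"roll": 0},
  {"translation": [0,0,15],"roll": 0},
  {"translation": [0,0,8],"roll": 0},
  {"translation": [0,0,4],"roll": 0},
  {"translation": [0,0,0],"roll": 0},
  {"translation": [0,0,0],"roll": 0},
  {"translation": [0,0,0],"roll": 0},
])

```text
time: 7.6
tool_pos: [0.5958, -0.3175, 0.0303]
tool_rot: [3.14, -0.002, 0.08]
contact_force: [0.6, -0.7, -1.7]
opening: 0.051
grip_force: 35.0
```

```bash
python3 g.py .5945 -.3163 .0187 .083
```

```text
t 7.6 pos [ 0.5958 -0.3175  0.0303] yaw 0.08 F [ 0.6 -0.7 -1.7] open 0.051 | roll -0.003 shift mm [-1.2 -1.3 11.6]
```

Emit:
step_arm([
  {"translation": [-1,-1,3],"roll": 0},
  {"translation": [0,0,3],"roll": 0},
  {"translation": [0,0,2],"roll": 0},
  {"translation": [0,0,1],"roll": 0},
  {"translation": [0,0,0],"roll": 0},
])

```text
time: 8.02
tool_pos: [0.5938, -0.3162, 0.0198]
tool_rot: [-3.141, 0.0, 0.08]
contact_force: [-0.6, 0.2, -1.5]
opening: 0.0515
grip_force: 35.0
```

Emit:
step_arm([
  {"translation": [0,0,1],"roll": 0},
  {"translation": [0,0,1],"roll": 0},
  {"translation": [0,0,0],"roll": 0},
])

```text
time: 8.27
tool_pos: [0.594, -0.3162, 0.0179]
tool_rot: [-3.142, 0.0, 0.08]
contact_force: [0.5, -0.1, -1.0]
opening: 0.0513
grip_force: 35.0
```

Emit:
step_arm([
  {"translation": [0,0,1],"roll": 0},
  {"translation": [0,0,0.5],"roll": 0},
  {"translation": [0,0,0],"roll": 0},
])

```text
time: 8.52
tool_pos: [0.594, -0.3163, 0.0178]
tool_rot: [3.141, -0.0, 0.08]
contact_force: [-2.2, 0.9, 5.9]
opening: 0.0514
grip_force: 35.0
```

Emit:
step_arm([
  {"translation": [0,0,0.5],"roll": 0},
  {"translation": [0,0,0.5],"roll": 0},
  {"translation": [0,0,0],"roll": 0},
])

```text
time: 8.77
tool_pos: [0.594, -0.3163, 0.0177]
tool_rot: [3.141, -0.0, 0.08]
contact_force: [-3.9, 2.2, 10.9]
opening: 0.0515
grip_force: 35.0
```

Emit:
step_arm([
  {"translation": [0,0,-1],"roll": 0},
  {"translation": [0,0,0],"roll": 0},
  {"translation": [0,0,0],"roll": 0},
  {"translation": [0,0,0],"roll": 0},
  {"translation": [0,0,-15],"roll": 0},
  {"translation": [0,0,-30],"roll": 0},
  {"translation": [0,0,-30],"roll": 0},
  {"translation": [0,0,-25],"roll": 0},
], fingers=0.78)

```text
time: 9.43
tool_pos: [0.5943, -0.3164, 0.1182]
tool_rot: [3.141, -0.001, 0.08]
contact_force: [0.2, 0.1, 1.1]
opening: 0.0715
grip_force: 0.0
```

Emit:
step_arm([
  {"translation": [2.1,-34,0],"roll": 0},
  {"translation": [2.1,-34,0],"roll": 0},
  {"translation": [2.1,-34,0],"roll": 0},
  {"translation": [2.1,-34,0],"roll": 0},
  {"translation": [2.1,-34,0],"roll": 0},
  {"translation": [2.1,-34,0],"roll": 0},
  {"translation": [2.1,-34,0],"roll": 0},
  {"translation": [2.1,-34,0],"roll": 0},
  {"translation": [2.1,-34,0],"roll": 0},
  {"translation": [2.1,-34,0],"roll": 0},
  {"translation": [2.1,-34,0],"roll": 0},
  {"translation": [2.1,-34,0],"roll": 0},
  {"translation": [2.1,-34,0],"roll": 0},
  {"translation": [2.1,-34,0],"roll": 0},
  {"translation": [2.1,-34,0],"roll": 0},
  {"translation": [2.1,-34,0],"roll": 0},
  {"translation": [0,0,0],"roll": 0.08},
  {"translation": [0,0,0],"roll": 0.08},
  {"translation": [0,0,0],"roll": 0},
  {"translation": [0,0,0],"roll": 0},
], fingers=0.5)

```text
time: 11.1
tool_pos: [0.5841, 0.2288, 0.1163]
tool_rot: [3.141, 0.0, -0.078]
contact_force: [1.0, -0.2, -0.4]
opening: 0.046
grip_force: 0.0
```

```bash
cat > v.py <<'E'
from g import *
# side/top fit of a placed part, with the pad outline for comparison
import sys
PAD={'roller':(.5935,-.3163),'handle':(.4839,-.3254),'bracket':(.5761,-.1070),'shaft':(.5848,-.2117)}
def look(name,ks):
    for n in('top','side'):
        im=read_camera(n)[:,:,::-1].copy();cv2.imwrite(f'pics/{name}_{n}.png',im)
        for k in ks: print(k,n,[np.round(v,4) for v in fit(n,im,k,(*PAD[k],.083),.009)])
    c=[]
    for n,x,y,w,h in(('top',308,136,130,98),('side',235,120,120,90)):
        c.append(cv2.resize(cv2.imread(f'pics/{name}_{n}.png')[y:y+h,x:x+w],(400,300),interpolation=2))
    cv2.imwrite(f'pics/{name}.png',np.hstack(c))
E
python3 - <<'E'
from v import *
show(.5824,.2284,.010,-.075);look('b1',['roller'])
E
```

```text
t 11.1 pos [0.5841 0.2288 0.1163] yaw -0.078 F [ 1.  -0.2 -0.4] open 0.046 | roll -0.003 shift mm [ -1.7   0.5 106.3]
roller top [array([ 0.5938, -0.3237,  0.3274]), np.float64(0.3041)]
roller side [array([ 0.5592, -0.2666, -1.5592]), np.float64(0.2716)]
```

View pics/b1.png

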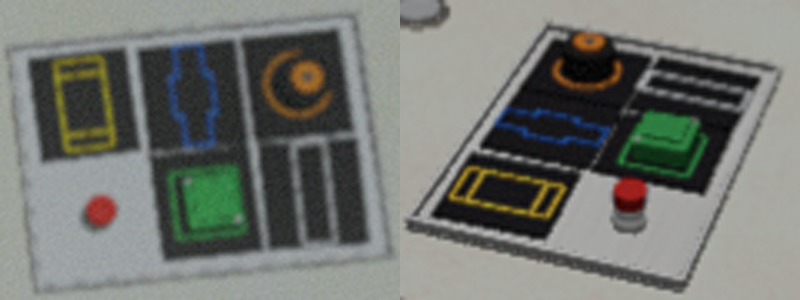

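```bash
python3 - <<'E'
from h import *
for n,pc,r in(('top',(404.3,163.1),12),('side',(290.7,140.6),16)):
    I=cv2.imread(f'pics/b1_{n}.png');q=proj(n,[[.5935,-.3163,.043]])[0];x,y=(q-r).astype(int)
    im=cv2.resize(I[y:y+2*r,x:x+2*r],None,fx=8,fy=8,interpolation=2);hs=cv2.cvtColor(cv2.GaussianBlur(im,(9,9),0),cv2.COLOR_BGR2HSV)
    m=cv2.inRange(hs,(5,90,60),(20,255,255));m=cv2.morphologyEx(m,cv2.MORPH_CLOSE,np.ones((25,25)));m=cv2.morphologyEx(m,cv2.MORPH_OPEN,np.ones((29,29)))
    nl,l,st,ct=cv2.connectedComponentsWithStats(m)
    print(n,'pred',q.round(1))
    for s,c in zip(st[1:],ct[1:]):
        uv=(c+.5)/8-.5+[x,y];print(s,uv.round(1),'hub at',atz(n,uv,.0425).round(4),'pad',atz(n,pc,.009).round(4))
E
```

```text
top pred [407.4 161.2]
[    0    27   163   165 13193] [406.3 160.9] hub at [ 0.5944 -0.3131  0.0425] pad [ 0.5964 -0.3154  0.009 ]
[   0  133   61   59 2179] [397.3 169.8] hub at [ 0.5678 -0.2853  0.0425] pad [ 0.5964 -0.3154  0.009 ]
side pred [290.2 132.1]
[ 106  111   70   46 2968] [291.1 132.2] hub at [ 0.5911 -0.3179  0.0425] pad [ 0.593  -0.3195  0.009 ]
[  92  231   90   25 2192] [290.6 146. ] hub at [ 0.5595 -0.2428  0.0425] pad [ 0.593  -0.3195  0.009 ]
```

The roller sits within about 2 mm of its outline: hub at (407.8,160.8) in the top view and (291.1,132.2) in the side view. Next is the handle.

Emit:
step_arm([
  {"translation": [-1.7,0.5,20],"roll": 0},
  {"translation": [0,0,25],"roll": 0},
  {"translation": [0,0,20],"roll": 0},
  {"translation": [0,0,15],"roll": 0},
  {"translation": [0,0,10],"roll": 0},
  {"translation": [0,0,8],"roll": 0},
  {"translation": [0,0,5],"roll": 0},
  {"translation": [0,0,2],"roll": 0},
  {"translation": [0,0,0],"roll": 0},
])

```text
time: 11.95
tool_pos: [0.5827, 0.2283, 0.0117]
tool_rot: [-3.142, -0.0, -0.08]
contact_force: [0.8, 1.1, -0.1]
opening: 0.0459
grip_force: 0.0
```

Emit:
step_arm([
  {"translation": [0,0,0],"roll": 0},
  {"translation": [0,0,0],"roll": 0},
  {"translation": [0,0,0],"roll": 0},
  {"translation": [0,0,0],"roll": 0},
  {"translation": [0,0,0],"roll": 0},
  {"translation": [0,0,0],"roll": 0},
], fingers=0.0, grip_force=30)

```text
time: 12.45
tool_pos: [0.5827, 0.2284, 0.012]
tool_rot: [-3.141, -0.001, -0.08]
contact_force: [-0.6, -0.2, 2.3]
opening: 0.0195
grip_force: 30.0
```

```bash
python3 g.py .4839 -.3254 .12 .083
```

```text
t 12.45 pos [0.5827 0.2284 0.012 ] yaw -0.08 F [-0.6 -0.2  2.3] open 0.0195 | roll -0.163 shift mm [-144.3  543.7 -108. ]
```

Emit:
step_arm([
  {"translation": [0,0,-10],"roll": 0},
  {"translation": [0,0,-25],"roll": 0},
  {"translation": [0,0,-30],"roll": 0},
  {"translation": [0,0,-30],"roll": -0.0815},
  {"translation": [0,0,-13],"roll": -0.0815},
  {"translation": [-4,15,0],"roll": 0},
  {"translation": [-9,34,0],"roll": 0},
  {"translation": [-9,34,0],"roll": 0},
  {"translation": [-9,34,0],"roll": 0},
  {"translation": [-9,34,0],"roll": 0},
  {"translation": [-9,34,0],"roll": 0},
  {"translation": [-9,34,0],"roll": 0},
  {"translation": [-9,34,0],"roll": 0},
  {"translation": [-9,34,0],"roll": 0},
  {"translation": [-9,34,0],"roll": 0},
  {"translation": [-9,34,0],"roll": 0},
  {"translation": [-9,34,0],"roll": 0},
  {"translation": [-9,34,0],"roll": 0},
  {"translation": [-9,34,0],"roll": 0},
  {"translation": [-9,34,0],"roll": 0},
])

```text
time: 14.12
tool_pos: [0.4929, -0.2734, 0.1204]
tool_rot: [3.141, -0.0, 0.083]
contact_force: [0.4, -0.8, -0.7]
opening: 0.0198
grip_force: 30.0
```

Emit:
step_arm([
  {"translation": [-9,34,0],"roll": 0},
  {"translation": [-5.3,18.7,0],"roll": 0},
  {"translation": [0,0,0],"roll": 0},
  {"translation": [0,0,0],"roll": 0},
  {"translation": [0,0,0],"roll": 0},
])

```text
time: 14.53
tool_pos: [0.4835, -0.3246, 0.1198]
tool_rot: [-3.141, 0.0, 0.083]
contact_force: [-0.3, -0.4, -0.4]
opening: 0.0195
grip_force: 30.0
```

```bash
python3 g.py .4839 -.3254 .018 .083
```

```text
t 14.53 pos [ 0.4835 -0.3246  0.1198] yaw 0.083 F [-0.3 -0.4 -0.4] open 0.0195 | roll -0.0 shift mm [  0.3   0.8 101.8]
```

Emit:
step_arm([
  {"translation": [0.3,0.8,20],"roll": 0},
  {"translation": [0,0,25],"roll": 0},
  {"translation": [0,0,25],"roll": 0},
  {"translation": [0,0,15],"roll": 0},
  {"translation": [0,0,8],"roll": 0},
  {"translation": [0,0,4],"roll": 0},
  {"translation": [0,0,2],"roll": 0},
  {"translation": [0,0,1],"roll": 0},
  {"translation": [0,0,0],"roll": 0},
])

```text
time: 15.28
tool_pos: [0.4845, -0.3264, 0.0206]
tool_rot: [3.14, -0.001, 0.083]
contact_force: [-0.4, 1.0, -0.8]
opening: 0.0196
grip_force: 30.0
```

Emit:
step_arm([
  {"translation": [0,0,1],"roll": 0},
  {"translation": [0,0,1],"roll": 0},
  {"translation": [0,0,0.5],"roll": 0},
  {"translation": [0,0,0],"roll": 0},
])

```text
time: 15.62
tool_pos: [0.4842, -0.3264, 0.018]
tool_rot: [3.141, -0.001, 0.083]
contact_force: [-0.7, 1.4, 4.1]
opening: 0.0196
grip_force: 30.0
```

Emit:
step_arm([
  {"translation": [0,0,-0.5],"roll": 0},
  {"translation": [0,0,0],"roll": 0},
  {"translation": [0,0,0],"roll": 0},
  {"translation": [0,0,0],"roll": 0},
  {"translation": [0,0,-15],"roll": 0},
  {"translation": [0,0,-30],"roll": 0},
  {"translation": [0,0,-30],"roll": 0},
  {"translation": [0,0,-25],"roll": 0},
], fingers=0.5)

```text
time: 16.28
tool_pos: [0.484, -0.3263, 0.1192]
tool_rot: [3.141, -0.0, 0.083]
contact_force: [1.7, -0.2, -0.1]
opening: 0.0464
grip_force: 0.0
```

Emit:
step_arm([
  {"translation": [2.25,-36.3,0],"roll": 0},
  {"translation": [2.25,-36.3,0],"roll": 0},
  {"translation": [2.25,-36.3,0],"roll": 0},
  {"translation": [2.25,-36.3,0],"roll": 0},
  {"translation": [2.25,-36.3,0],"roll": 0},
  {"translation": [2.25,-36.3,0],"roll": 0},
  {"translation": [2.25,-36.3,0],"roll": 0},
  {"translation": [2.25,-36.3,0],"roll": 0},
  {"translation": [2.25,-36.3,0],"roll": 0},
  {"translation": [2.25,-36.3,0],"roll": 0},
  {"translation": [2.25,-36.3,0],"roll": 0},
  {"translation": [2.25,-36.3,0],"roll": 0},
  {"translation": [2.25,-36.3,0],"roll": 0},
  {"translation": [2.25,-36.3,0],"roll": 0},
  {"translation": [2.25,-36.3,0],"roll": 0},
  {"translation": [2.25,-36.3,0],"roll": 0},
  {"translation": [2.25,-36.3,0],"roll": 0},
  {"translation": [2.25,-36.3,0],"roll": 0.01},
  {"translation": [0,0,0],"roll": 0},
  {"translation": [0,0,0],"roll": 0},
], fingers=0.72)

```text
time: 17.95
tool_pos: [0.4696, 0.33, 0.1171]
tool_rot: [3.141, 0.0, 0.076]
contact_force: [-0.8, -0.0, -1.1]
opening: 0.0667
grip_force: 0.0
```

```bash
python3 - <<'E'
from v import *
show(.4705,.3287,.012,.073);look('b2',['handle'])
E
```

```text
t 17.95 pos [0.4696 0.33   0.1171] yaw 0.076 F [-0.8 -0.  -1.1] open 0.0667 | roll 0.003 shift mm [  0.8   1.4 105.1]
handle top [array([ 0.4839, -0.3254, -0.167 ]), np.float64(-0.0)]
handle side [array([ 0.4773, -0.3996,  2.1912]), np.float64(0.0861)]
```

View pics/b2.png

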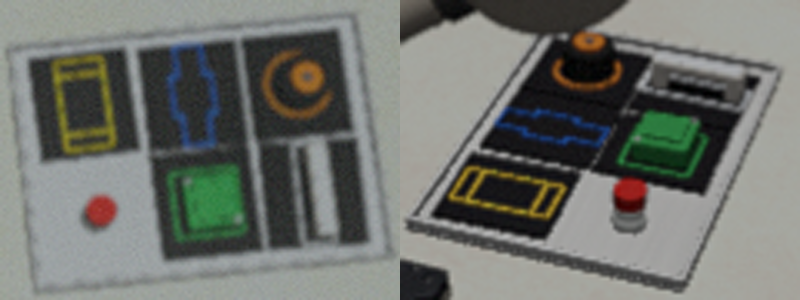

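The handle stands inside its outline, at about (316,190) in the left half of the crop. I'll check it with an overlay later. Next is the bracket.

Emit:
step_arm([
  {"translation": [0.8,1.2,20],"roll": 0.003},
  {"translation": [0,0,25],"roll": 0},
  {"translation": [0,0,20],"roll": 0},
  {"translation": [0,0,15],"roll": 0},
  {"translation": [0,0,10],"roll": 0},
  {"translation": [0,0,8],"roll": 0},
  {"translation": [0,0,4],"roll": 0},
  {"translation": [0,0,2],"roll": 0},
  {"translation": [0,0,0],"roll": 0},
])

```text
time: 18.8
tool_pos: [0.4715, 0.3271, 0.0138]
tool_rot: [-3.142, -0.0, 0.069]
contact_force: [-1.0, 0.7, -0.8]
opening: 0.066
grip_force: 0.0
```

Emit:
step_arm([
  {"translation": [0,0,0],"roll": 0},
  {"translation": [0,0,0],"roll": 0},
  {"translation": [0,0,0],"roll": 0},
  {"translation": [0,0,0],"roll": 0},
  {"translation": [0,0,0],"roll": 0},
  {"translation": [0,0,0],"roll": 0},
], fingers=0.1, grip_force=35)

```text
time: 19.3
tool_pos: [0.4714, 0.3275, 0.0139]
tool_rot: [-3.141, -0.001, 0.07]
contact_force: [0.3, 1.6, 1.7]
opening: 0.0358
grip_force: 35.0
```

```bash
python3 - <<'E'
from g import *
show(.5761,-.1070,.12,.083)
# handle check: per-camera ideal pose (pad bias per camera) vs ideal and shifted, scored as contrast of top face against surroundings
B={'top':(.0029,.0010),'side':(-.0008,-.0030)}
for n in B:
    I=cv2.imread(f'pics/b2_{n}.png');roi=roi_of(n,(.484,-.3254),.009);x,y,w,h=roi
    g=cv2.resize(I[y:y+h,x:x+w],None,fx=S,fy=S,interpolation=2).min(2).astype(float)
    def f(p):
        m=sil(n,PARTS['handle'],p,.009,roi);e=sil(n,[box(.096,.026,0,.032)],p,.009,roi)&~m;return -(g[m].mean()-g[e].mean())
    b=min((minimize(f,[.4839+B[n][0]+a,-.3254+B[n][1]+c,.083],method='Nelder-Mead',options=dict(initial_simplex=np.array([.4839+B[n][0]+a,-.3254+B[n][1]+c,.083])+np.array([[0,0,0],[.003,0,0],[0,.003,0],[0,0,.05]]))) for a in(-.003,.003) for c in(-.003,.003)),key=lambda r:r.fun)
    print(n,b.x.round(4),b.fun,'err mm',(1e3*(b.x[:2]-[.4839+B[n][0],-.3254+B[n][1]])).round(1))
E
```

```text
t 19.3 pos [0.4714 0.3275 0.0139] yaw 0.07 F [0.3 1.6 1.7] open 0.0358 | roll -0.013 shift mm [  68.4  441.7 -106.1]
top [ 0.4842 -0.3262  0.0807] -57.13109280688461 err mm [-2.6 -1.8]
side [ 0.481  -0.3283  0.0879] -45.68183758159138 err mm [-2.1  0.1]
```

Emit:
step_arm([
  {"translation": [0,0,-10],"roll": 0},
  {"translation": [0,0,-25],"roll": 0},
  {"translation": [0,0,-30],"roll": 0},
  {"translation": [0,0,-30],"roll": -0.013},
  {"translation": [0,0,-11],"roll": 0},
  {"translation": [2.5,17,0],"roll": 0},
  {"translation": [5.4,34,0],"roll": 0},
  {"translation": [5.4,34,0],"roll": 0},
  {"translation": [5.4,34,0],"roll": 0},
  {"translation": [5.4,34,0],"roll": 0},
  {"translation": [5.4,34,0],"roll": 0},
  {"translation": [5.4,34,0],"roll": 0},
  {"translation": [5.4,34,0],"roll": 0},
  {"translation": [5.4,34,0],"roll": 0},
  {"translation": [5.4,34,0],"roll": 0},
  {"translation": [5.4,34,0],"roll": 0},
  {"translation": [5.4,34,0],"roll": 0},
  {"translation": [5.4,34,0],"roll": 0},
  {"translation": [2.9,16,0],"roll": 0},
])

```text
time: 20.88
tool_pos: [0.5779, -0.1105, 0.1193]
tool_rot: [3.14, -0.0, 0.08]
contact_force: [0.6, 0.1, -1.2]
opening: 0.0362
grip_force: 35.0
```

Emit:
step_arm([
  {"translation": [0,0,0],"roll": 0},
  {"translation": [0,0,0],"roll": 0},
  {"translation": [0,0,0],"roll": 0},
  {"translation": [0,0,0],"roll": 0},
])

```text
time: 21.22
tool_pos: [0.5771, -0.1048, 0.1195]
tool_rot: [-3.141, 0.001, 0.084]
contact_force: [-0.4, 0.5, -1.0]
opening: 0.036
grip_force: 35.0
```

```bash
python3 g.py .578 -.107 .020 .083
```

```text
t 21.22 pos [ 0.5771 -0.1048  0.1195] yaw 0.084 F [-0.4  0.5 -1. ] open 0.036 | roll 0.001 shift mm [ 0.7  2.2 99.5]
```

Emit:
step_arm([
  {"translation": [0.7,1.5,20],"roll": 0},
  {"translation": [0,0,25],"roll": 0},
  {"translation": [0,0,25],"roll": 0},
  {"translation": [0,0,14],"roll": 0},
  {"translation": [0,0,7],"roll": 0},
  {"translation": [0,0,3],"roll": 0},
  {"translation": [0,0,2],"roll": 0},
  {"translation": [0,0,0],"roll": 0},
  {"translation": [0,0,0],"roll": 0},
])

```text
time: 21.97
tool_pos: [0.5791, -0.1079, 0.0247]
tool_rot: [3.141, -0.002, 0.083]
contact_force: [0.1, 0.8, -2.1]
opening: 0.0351
grip_force: 35.0
```

```bash
python3 g.py .578 -.107 .020 .083
```

```text
t 21.97 pos [ 0.5791 -0.1079  0.0247] yaw 0.083 F [ 0.1  0.8 -2.1] open 0.0351 | roll 0.0 shift mm [-1.  -1.   4.7]
```

Emit:
step_arm([
  {"translation": [-0.8,-0.8,2],"roll": 0},
  {"translation": [0,0,1.5],"roll": 0},
  {"translation": [0,0,1],"roll": 0},
  {"translation": [0,0,0.5],"roll": 0},
  {"translation": [0,0,0],"roll": 0},
])

```text
time: 22.38
tool_pos: [0.5777, -0.1073, 0.0199]
tool_rot: [3.141, -0.001, 0.083]
contact_force: [-3.0, 1.6, 7.9]
opening: 0.0354
grip_force: 35.0
```

Emit:
step_arm([
  {"translation": [0,0,0.5],"roll": 0},
  {"translation": [0,0,0.5],"roll": 0},
  {"translation": [0,0,0],"roll": 0},
])

```text
time: 22.63
tool_pos: [0.5777, -0.1072, 0.0199]
tool_rot: [3.141, -0.001, 0.083]
contact_force: [-6.1, 1.1, 15.5]
opening: 0.0361
grip_force: 35.0
```

Emit:
step_arm([
  {"translation": [0,0,-1],"roll": 0},
  {"translation": [0,0,0],"roll": 0},
  {"translation": [0,0,0],"roll": 0},
  {"translation": [0,0,0],"roll": 0},
  {"translation": [0,0,-15],"roll": 0},
  {"translation": [0,0,-30],"roll": 0},
  {"translation": [0,0,-30],"roll": 0},
  {"translation": [0,0,-25],"roll": 0},
], fingers=0.65)

```text
time: 23.3
tool_pos: [0.5777, -0.1073, 0.12]
tool_rot: [3.141, -0.0, 0.083]
contact_force: [0.6, 0.1, 0.2]
opening: 0.0596
grip_force: 0.0
```

Emit:
step_arm([
  {"translation": [4.3,-36,0],"roll": 0},
  {"translation": [4.3,-36,0],"roll": 0},
  {"translation": [4.3,-36,0],"roll": 0},
  {"translation": [4.3,-36,0],"roll": 0},
  {"translation": [4.3,-36,0],"roll": 0},
  {"translation": [4.3,-36,0],"roll": 0},
  {"translation": [4.3,-36,0],"roll": 0},
  {"translation": [4.3,-36,0],"roll": 0},
  {"translation": [4.3,-36,0],"roll": 0},
  {"translation": [4.3,-36,0],"roll": 0},
  {"translation": [4.3,-36,0],"roll": 0},
  {"translation": [4.3,-36,0],"roll": 0},
  {"translation": [0,0,0],"roll": -0.1085},
  {"translation": [0,0,0],"roll": -0.1085},
  {"translation": [0,0,0],"roll": 0},
  {"translation": [0,0,0],"roll": 0},
  {"translation": [0,0,0],"roll": 0},
])

```text
time: 24.72
tool_pos: [0.5933, 0.3271, 0.1184]
tool_rot: [3.141, 0.0, 0.296]
contact_force: [0.6, -0.3, 0.4]
opening: 0.0592
grip_force: 0.0
```

```bash
python3 - <<'E'
from v import *
show(.5938,.3275,.010,.30);look('b3',['bracket'])
I=cv2.imread('pics/b3_side.png');print(fit('side',I,'shaft',(.5918,.3251,.28),.003))
c=cv2.resize(I[220:330,130:270],(520,400),interpolation=2)
cv2.imwrite('pics/b3.png',np.vstack([cv2.imread('pics/b3.png')[:,:,:],np.hstack([c[:300],np.zeros((300,280,3),np.uint8)])]))
E
```

```text
t 24.72 pos [0.5933 0.3271 0.1184] yaw 0.296 F [ 0.6 -0.3  0.4] open 0.0592 | roll -0.004 shift mm [  0.6  -0.2 108.4]
bracket top [array([ 0.5742, -0.1093,  0.0816]), np.float64(0.6368)]
bracket side [array([ 0.5707, -0.1004,  0.143 ]), np.float64(0.7114)]
(array([0.59351587, 0.32653686, 0.13167633]), np.float64(0.5114829774956723))
```

View pics/b3.png

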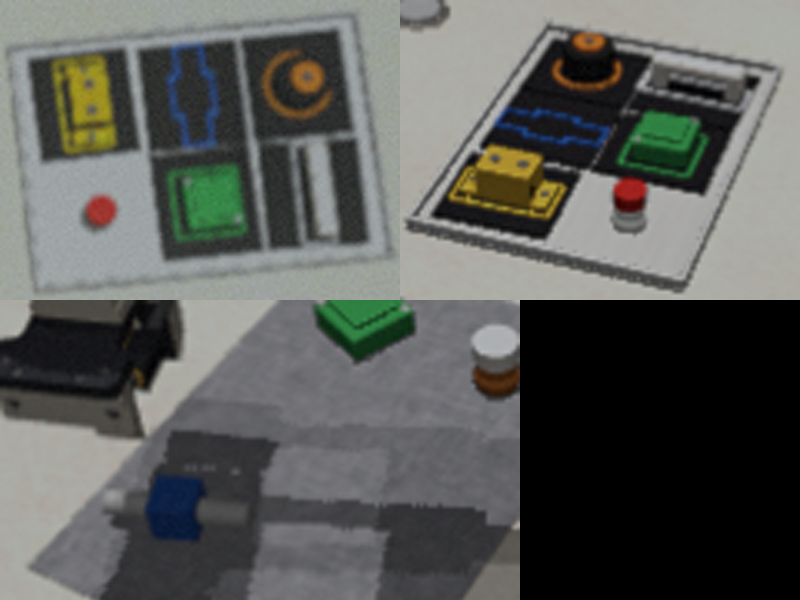

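The bracket lies squarely in its outline at (85,100) in the crop. The small shaft is untouched at (175,505). I'm going down on the hub.

Emit:
step_arm([
  {"translation": [0.3,0,20],"roll": -0.004},
  {"translation": [0,0,25],"roll": 0},
  {"translation": [0,0,23],"roll": 0},
  {"translation": [0,0,16],"roll": 0},
  {"translation": [0,0,10],"roll": 0},
  {"translation": [0,0,7],"roll": 0},
  {"translation": [0,0,4],"roll": 0},
  {"translation": [0,0,2],"roll": 0},
  {"translation": [0,0,0],"roll": 0},
])

```text
time: 25.57
tool_pos: [0.5939, 0.3278, 0.0121]
tool_rot: [-3.142, -0.001, 0.303]
contact_force: [-0.5, 0.2, -0.2]
opening: 0.0594
grip_force: 0.0
```

Emit:
step_arm([
  {"translation": [0,0,0],"roll": 0},
  {"translation": [0,0,0],"roll": 0},
  {"translation": [0,0,0],"roll": 0},
  {"translation": [0,0,0],"roll": 0},
  {"translation": [0,0,0],"roll": 0},
  {"translation": [0,0,0],"roll": 0},
], fingers=0.05, grip_force=35)

```text
time: 26.07
tool_pos: [0.5937, 0.3279, 0.012]
tool_rot: [-3.141, -0.001, 0.304]
contact_force: [0.1, -0.4, 2.2]
opening: 0.0297
grip_force: 35.0
```

```bash
python3 g.py .5860 -.2120 .12 .083
```

```text
t 26.07 pos [0.5937 0.3279 0.012 ] yaw 0.304 F [ 0.1 -0.4  2.2] open 0.0297 | roll 0.221 shift mm [ -52.4  537.4 -108. ]
```

Emit:
step_arm([
  {"translation": [0,0,-10],"roll": 0},
  {"translation": [0,0,-25],"roll": 0},
  {"translation": [0,0,-30],"roll": 0},
  {"translation": [0,0,-30],"roll": 0.1105},
  {"translation": [0,0,-13],"roll": 0.1105},
  {"translation": [-1.7,17,0],"roll": 0},
  {"translation": [-3.5,36,0],"roll": 0},
  {"translation": [-3.5,36,0],"roll": 0},
  {"translation": [-3.5,36,0],"roll": 0},
  {"translation": [-3.5,36,0],"roll": 0},
  {"translation": [-3.5,36,0],"roll": 0},
  {"translation": [-3.5,36,0],"roll": 0},
  {"translation": [-3.5,36,0],"roll": 0},
  {"translation": [-3.5,36,0],"roll": 0},
  {"translation": [-3.5,36,0],"roll": 0},
  {"translation": [-3.5,36,0],"roll": 0},
  {"translation": [-3.5,36,0],"roll": 0},
  {"translation": [-3.5,36,0],"roll": 0},
  {"translation": [-3.5,36,0],"roll": 0},
  {"translation": [-3.5,36,0],"roll": 0},
])

```text
time: 27.73
tool_pos: [0.5856, -0.1975, 0.1202]
tool_rot: [3.141, -0.0, 0.083]
contact_force: [0.5, -0.2, -1.9]
opening: 0.0297
grip_force: 35.0
```

Emit:
step_arm([
  {"translation": [-1.7,16.4,0],"roll": 0},
  {"translation": [0,0,0],"roll": 0},
  {"translation": [0,0,0],"roll": 0},
  {"translation": [0,0,0],"roll": 0},
  {"translation": [0,0,0],"roll": 0},
])

```text
time: 28.15
tool_pos: [0.5858, -0.2106, 0.1198]
tool_rot: [-3.141, 0.0, 0.084]
contact_force: [0.4, 0.0, -1.6]
opening: 0.0298
grip_force: 35.0
```

```bash
python3 g.py .5860 -.2120 .018 .083
```

```text
t 28.15 pos [ 0.5858 -0.2106  0.1198] yaw 0.084 F [ 0.4  0.  -1.6] open 0.0298 | roll 0.001 shift mm [1.000e-01 1.400e+00 1.018e+02]
```

Emit:
step_arm([
  {"translation": [0,0.8,20],"roll": 0},
  {"translation": [0,0,25],"roll": 0},
  {"translation": [0,0,25],"roll": 0},
  {"translation": [0,0,14],"roll": 0},
  {"translation": [0,0,7],"roll": 0},
  {"translation": [0,0,5],"roll": 0},
  {"translation": [0,0,2],"roll": 0},
  {"translation": [0,0,0],"roll": 0},
  {"translation": [0,0,0],"roll": 0},
])

```text
time: 28.9
tool_pos: [0.5865, -0.2131, 0.0227]
tool_rot: [3.141, -0.002, 0.083]
contact_force: [-0.0, -0.3, -1.9]
opening: 0.0298
grip_force: 35.0
```

```bash
python3 g.py .5860 -.2120 .018 .083
```

```text
t 28.9 pos [ 0.5865 -0.2131  0.0227] yaw 0.083 F [-0.  -0.3 -1.9] open 0.0298 | roll 0.0 shift mm [-0.4 -1.1  4.7]
```

Emit:
step_arm([
  {"translation": [-0.3,-0.8,2],"roll": 0},
  {"translation": [0,0,1.5],"roll": 0},
  {"translation": [0,0,1],"roll": 0},
  {"translation": [0,0,0.5],"roll": 0},
  {"translation": [0,0,0],"roll": 0},
])

```text
time: 29.32
tool_pos: [0.5856, -0.2123, 0.0179]
tool_rot: [3.141, -0.001, 0.083]
contact_force: [-2.4, 1.6, 5.7]
opening: 0.0295
grip_force: 35.0
```

Emit:
step_arm([
  {"translation": [0,0,0.3],"roll": 0},
  {"translation": [0,0,0],"roll": 0},
])

```text
time: 29.48
tool_pos: [0.5857, -0.2123, 0.0179]
tool_rot: [3.141, -0.001, 0.083]
contact_force: [-3.5, 1.0, 8.2]
opening: 0.0297
grip_force: 35.0
```

Emit:
step_arm([
  {"translation": [0,0,-1],"roll": 0},
  {"translation": [0,0,0],"roll": 0},
  {"translation": [0,0,0],"roll": 0},
  {"translation": [0,0,0],"roll": 0},
  {"translation": [0,0,-15],"roll": 0},
  {"translation": [0,0,-30],"roll": 0},
  {"translation": [0,0,-30],"roll": 0},
  {"translation": [0,0,-25],"roll": 0},
  {"translation": [0,-36,0],"roll": 0},
  {"translation": [0,-36,0],"roll": 0},
  {"translation": [0,-36,0],"roll": 0},
  {"translation": [0,-36,0],"roll": 0},
  {"translation": [0,-36,0],"roll": 0},
  {"translation": [0,-36,0],"roll": 0},
  {"translation": [0,-36,0],"roll": 0},
  {"translation": [0,-36,0],"roll": 0},
  {"translation": [0,-36,0],"roll": 0},
  {"translation": [0,-36,0],"roll": 0},
  {"translation": [0,0,0],"roll": 0},
], fingers=0.62)

```text
time: 31.07
tool_pos: [0.5546, 0.1524, 0.1173]
tool_rot: [-3.14, -0.0, 0.088]
contact_force: [-0.5, -0.5, 0.3]
opening: 0.0571
grip_force: 0.0
```

```bash
python3 - <<'E'
from v import *
show(.5,.2,.12,.083);look('b4',[])
# overlay ideal poses (per-camera pad bias) on the pictures
B={'top':(.0029,.0010),'side':(-.0008,-.0030)};c=[]
for n,x,y,w,h in(('top',308,136,130,98),('side',235,120,120,90)):
    I=cv2.imread(f'pics/b4_{n}.png');k=400/w;im=cv2.resize(I[y:y+h,x:x+w],(400,int(h*k)),interpolation=2)
    for q,(px,py) in PAD.items():
        for P in PARTS[q]:
            a=.083;R=np.array([[np.cos(a),-np.sin(a),0],[np.sin(a),np.cos(a),0],[0,0,1]])
            u=(proj(n,P@R.T+[px+B[n][0],py+B[n][1],.009])-[x,y]+.5)*k-.5
            cv2.polylines(im,[cv2.convexHull(np.int32(u.round()))],True,(255,0,255),1)
    c.append(im[:295])
cv2.imwrite('pics/b4o.png',cv2.resize(np.hstack(c),None,fx=1,fy=1))
E
```

```text
t 31.07 pos [0.5546 0.1524 0.1173] yaw 0.088 F [-0.5 -0.5  0.3] open 0.0571 | roll 0.005 shift mm [-50.5 -52.   -2.7]
```

View pics/b4o.png

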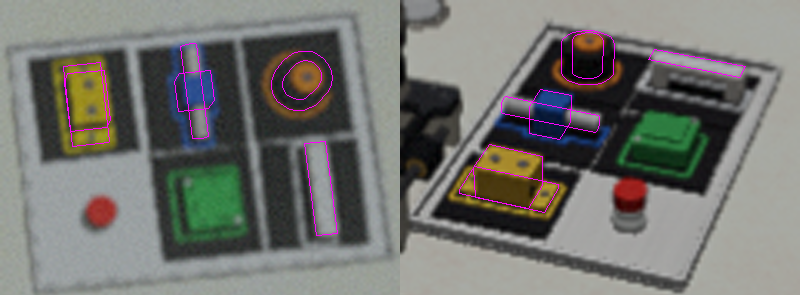

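View pics/b4.png

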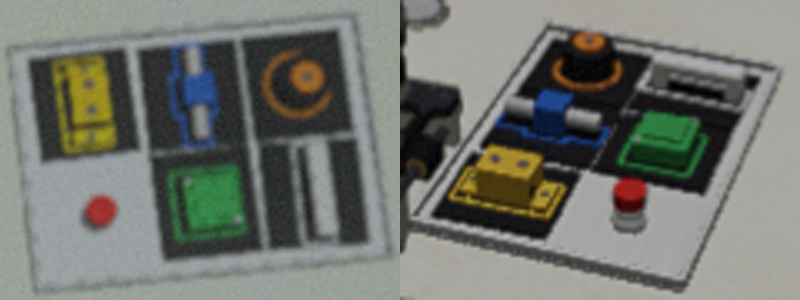

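```bash
python3 - <<'E'
from v import *
def rod(r,a,b):
    t=np.linspace(0,6,12);return np.array([[x,r*np.cos(u),.015+r*np.sin(u)] for x in(a,b) for u in t])
B={'top':(.0029,.0010),'side':(-.0008,-.0030)};tiles=[]
def opt(n,p0,f):
    return min((minimize(f,[p0[0]+a,p0[1]+c,.083],method='Nelder-Mead',options=dict(initial_simplex=np.array([p0[0]+a,p0[1]+c,.083])+np.array([[0,0,0],[.003,0,0],[0,.003,0],[0,0,.05]]))) for a in(-.003,.003) for c in(-.003,.003)),key=lambda r:r.fun)
for n in B:
    I=cv2.imread(f'pics/b4_{n}.png')
    for k in('shaft','bracket'):
        p0=np.array(PAD[k])+B[n];roi=roi_of(n,p0,.009);x,y,w,h=roi
        im=cv2.resize(I[y:y+h,x:x+w],None,fx=S,fy=S,interpolation=2);g=im.min(2).astype(float)
        if k=='shaft':
            A=[rod(.008,-.046,-.016),rod(.008,.016,.046)];C=[rod(.011,-.049,-.016),rod(.011,.016,.049)]
        else:
            g=im[...,2].astype(float);A=[box(.05,.036,0,.032)];C=[box(.056,.042,0,.032)]
        def f(p):
            m=sil(n,A,p,.009,roi);e=sil(n,C,p,.009,roi)&~m;return -(g[m].mean()-g[e].mean())
        b=opt(n,p0,f);print(k,n,b.x.round(4),round(b.fun,1),'err mm',(1e3*(b.x[:2]-p0)).round(1))
        cv2.polylines(im,[cv2.convexHull(np.int32(np.round((proj(n,P@np.array([[np.cos(b.x[2]),-np.sin(b.x[2]),0],[np.sin(b.x[2]),np.cos(b.x[2]),0],[0,0,1]]).T+[b.x[0],b.x[1],.009])-[x,y]+.5)*S))) for P in A],True,(255,0,255),1)
        tiles.append(cv2.resize(im,(390,290)))
cv2.imwrite('pics/z.png',np.vstack([np.hstack(tiles[:2]),np.hstack(tiles[2:])]))
E
```

```text
shaft top [ 0.5851 -0.2136  0.0857] -48.3 err mm [-2.6 -2.9]
bracket top [ 0.5777 -0.1075  0.0885] -47.1 err mm [-1.3 -1.5]
shaft side [ 0.5861 -0.2193  0.1034] -51.7 err mm [ 2.1 -4.6]
bracket side [ 0.5746 -0.1113  0.0781] -67.7 err mm [-0.7 -1.3]
```

View pics/z.png

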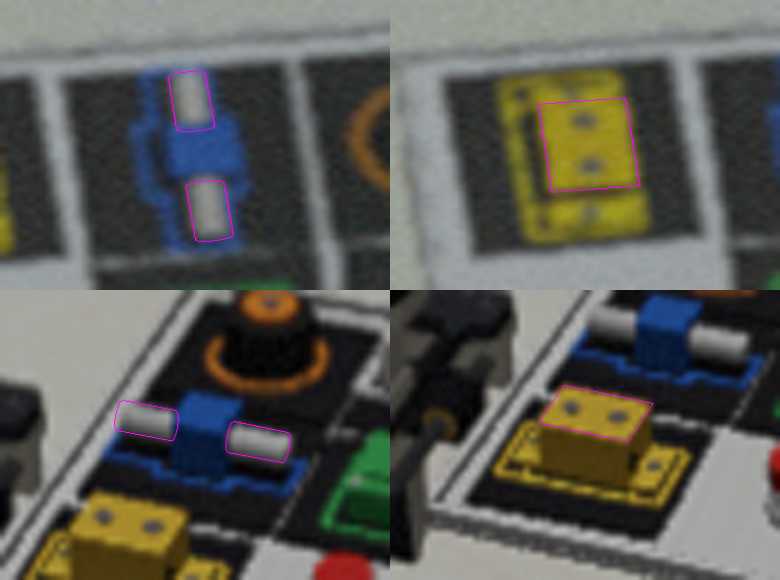

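The bracket is about 1.5 mm off, which is fine. The shaft sits about 2 mm towards -y: the top crop shows the rod edge at 172–212 against outline lines at 152 and about 212. I'll nudge it by closing the fingers around a corrected centre.

```bash
python3 g.py .5857 -.2105 .12 .083
```

```text
t 31.17 pos [0.5554 0.1478 0.1171] yaw 0.086 F [-0.4  0.6  0.8] open 0.0565 | roll 0.003 shift mm [  0.5 359.6  -2.9]
```

Emit:
step_arm([
  {"translation": [0,36,0],"roll": 0},
  {"translation": [0,36,0],"roll": 0},
  {"translation": [0,36,0],"roll": 0},
  {"translation": [0,36,0],"roll": 0},
  {"translation": [0,36,0],"roll": 0},
  {"translation": [0,36,0],"roll": 0},
  {"translation": [0,36,0],"roll": 0},
  {"translation": [0,36,0],"roll": 0},
  {"translation": [0,36,0],"roll": 0},
  {"translation": [0.5,35,0],"roll": 0},
  {"translation": [0,0,20],"roll": 0},
  {"translation": [0,0,20],"roll": 0},
  {"translation": [0,0,0],"roll": 0},
  {"translation": [0,0,0],"roll": 0},
  {"translation": [0,0,0],"roll": 0},
], fingers=0.6)

```text
time: 32.42
tool_pos: [0.586, -0.212, 0.0782]
tool_rot: [3.141, -0.001, 0.082]
contact_force: [-0.1, 0.3, 0.2]
opening: 0.0551
grip_force: 0.0
```

```bash
python3 g.py .5857 -.2105 .020 .083
```

```text
t 32.42 pos [ 0.586  -0.212   0.0782] yaw 0.082 F [-0.1  0.3  0.2] open 0.0551 | roll -0.001 shift mm [-0.2 -1.5 58.2]
```

Emit:
step_arm([
  {"translation": [0,-1.6,15],"roll": 0},
  {"translation": [0,0,20],"roll": 0},
  {"translation": [0,0,12],"roll": 0},
  {"translation": [0,0,8],"roll": 0},
  {"translation": [0,0,3],"roll": 0},
  {"translation": [0,0,0],"roll": 0},
  {"translation": [0,0,0],"roll": 0},
  {"translation": [0,0,0],"roll": 0},
])

```text
time: 33.08
tool_pos: [0.5863, -0.2099, 0.0203]
tool_rot: [3.141, -0.001, 0.083]
contact_force: [0.5, -1.1, -0.9]
opening: 0.0549
grip_force: 0.0
```

Emit:
step_arm([
  {"translation": [0,0,0],"roll": 0},
  {"translation": [0,0,0],"roll": 0},
  {"translation": [0,0,0],"roll": 0},
  {"translation": [0,0,0],"roll": 0},
  {"translation": [0,0,0],"roll": 0},
], fingers=0.05, grip_force=15)

```text
time: 33.5
tool_pos: [0.5859, -0.2099, 0.0196]
tool_rot: [3.141, -0.001, 0.083]
contact_force: [-0.2, -1.8, 0.5]
opening: 0.03
grip_force: 15.0
```

Release and retreat.

Emit:
step_arm([
  {"translation": [0,0,0],"roll": 0},
  {"translation": [0,0,0],"roll": 0},
  {"translation": [0,0,0],"roll": 0},
  {"translation": [0,0,0],"roll": 0},
  {"translation": [0,0,-15],"roll": 0},
  {"translation": [0,0,-30],"roll": 0},
  {"translation": [0,0,-30],"roll": 0},
  {"translation": [0,0,-25],"roll": 0},
  {"translation": [0,-36,0],"roll": 0},
  {"translation": [0,-36,0],"roll": 0},
  {"translation": [0,-36,0],"roll": 0},
  {"translation": [0,-36,0],"roll": 0},
  {"translation": [0,-36,0],"roll": 0},
  {"translation": [0,-36,0],"roll": 0},
  {"translation": [0,-36,0],"roll": 0},
  {"translation": [0,-36,0],"roll": 0},
  {"translation": [0,-36,0],"roll": 0},
  {"translation": [0,0,0],"roll": 0},
  {"translation": [0,0,0],"roll": 0},
], fingers=0.6)

```text
time: 35.08
tool_pos: [0.5585, 0.1151, 0.1193]
tool_rot: [3.141, 0.0, 0.087]
contact_force: [1.0, -0.2, -0.3]
opening: 0.0552
grip_force: 0.0
```

```bash
python3 - <<'E'
from v import *
def rod(r,a,b): return np.array([[x,r*np.cos(u),.015+r*np.sin(u)] for x in(a,b) for u in np.linspace(0,6,12)])
A=[rod(.008,-.046,-.016),rod(.008,.016,.046)];C=[rod(.011,-.049,-.016),rod(.011,.016,.049)]
for n,bx in(('top',(.5853,-.2127)),('side',(.582,-.216))):
    I=read_camera(n)[:,:,::-1].copy();roi=roi_of(n,bx,.009);x,y,w,h=roi
    g=cv2.resize(I[y:y+h,x:x+w],None,fx=S,fy=S,interpolation=2).min(2).astype(float)
    def f(p):
        m=sil(n,A,p,.009,roi);e=sil(n,C,p,.009,roi)&~m;return -(g[m].mean()-g[e].mean())
    b=min((minimize(f,[bx[0]+a,bx[1]+c,.083],method='Nelder-Mead',options=dict(initial_simplex=np.array([bx[0]+a,bx[1]+c,.083])+np.array([[0,0,0],[.003,0,0],[0,.003,0],[0,0,.05]]))) for a in(-.003,.003) for c in(-.003,.003)),key=lambda r:r.fun)
    print(n,b.x.round(4),round(b.fun,1),'err to own outline',(1e3*(b.x[:2]-bx)).round(1))
    for k in('kit_cover_mid','spare_cover_mid'): print(k,[np.round(d['at'],3).tolist() for d in search_frame(n,k)][:2])
print(observe()['opening'],observe()['tool_pos'])
E
```

```text
top [ 0.5851 -0.2111  0.0767] -47.9 err to own outline [-0.2  1.6]
kit_cover_mid [[0.473, -0.225, 0.03], [0.569, -0.092, 0.013]]
spare_cover_mid [[0.572, -0.105, 0.039]]
side [ 0.586  -0.2167  0.0842] -51.6 err to own outline [ 4.  -0.7]
kit_cover_mid [[0.47, -0.205, 0.034]]
spare_cover_mid [[0.568, 0.135, 0.026]]
0.0551943856880508 [0.55918353 0.11195873 0.11925957]
```

```bash
python3 -c "
from cell import *
print(hand_in())"
```

```text
the job is handed in; nothing more can be done
None
```

The kit is complete and handed in: roller, handle, bracket and shaft (the smallest) are on their pads in that order, gripper open and clear, covers not touched; by camera each sits within about 2–3 mm of centre, though the last side view put the shaft 4 mm off along its length while the top view showed it centred.

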